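Level the casting table with its two hand screws

ROBOT

A 6-joint arm with a two-finger parallel gripper is mounted at the origin on the work surface. World frame = base frame: x ahead of the robot, y to its left, z up, the work surface at z = 0. Lengths are in m, angles in rad, forces in N, time in s.
With the tool pointing down it reaches from about 0.325 to 0.85 m from the base axis. Payload 4.4 kg.
Tool frame: the origin (TCP) lies at the very end of the fingers, on their centre line; the grasp point (between the pads) lies 19 mm behind it (grasp_offset is the distance from the TCP to the grasp point, in m); y points along the fingers, x is the direction in which the jaws open and shut, and the axes are right-handed (so a half turn about y gives the same grasp; the last joint's range is limited). The gripper opens to 94 mm and grips with 3 to 60 N. Pads are 16 mm wide; open, the fingers measure 119 mm over their backs; the gripper's body (75 mm by 177 mm) begins 78 mm behind the grasp point.
Start: joints at [0.982, 0.207, 1.542, -0, 1.393, -0.15], TCP at [0.244, 0.521, 0.205] pointing down, gripper open.
Joint ranges: [-2.73, 2.73], [-0.86, 2.22], [0.23, 2.46], [-1.11, 4.25], [0.08, 2.63], [-2.82, 2.82]. Speed limits (rad/s): [2.79, 2.79, 3.14, 3.14, 3.14, 3.14].

INTERFACE

Orientations are given as a rotation vector (axis times angle).
In Python, from workcell import * gives the robot as it stands.
- The arm moves only by the tool jog_arm, never from a script. Its argument "motion" is a list of rows, each an object of numbers: "dx", "dy", "dz": the shift along the tool's x, y, z in m; "rx", "ry", "rz": the turn, a rotation vector about the tool's x, y, z in rad. A call has 1 to 12 rows; each row shifts and turns the pose as measured when the row begins, along the tool's axes as they then stand; what a row does not reach is not made up. A row lasts 1/12 s, in which the tool goes at most 41.7 mm and 7.16 degrees, less where a joint would pass 70% of its speed; a pose out of reach is approached as far as the arm can. A call with a gripper value outside its range is refused whole. "hand" is the finger opening in m, from 0 to 0.094, set as the call begins (left out, the last holds). The fingers move at their own pace and stop on an object; "squeeze" is the grip in N (left out, the last holds). Time passes only in rows, so rows that do not move let the fingers close. It gives the time, the measured TCP pose, the force and the opening at its end, in the units of the state.
- get_state(): the state, without advancing time (a new reading comes with each control period).
- snapshot(name): name is "side" or "top" or "wrist"; returns a dict with "color" (400x640x3 uint8, red, green, blue), "depth" (400x640 float32, m along the optical axis (not along the pixel's ray), 0 where there is no reading), "intrinsics" (3x3 intrinsics, pixels), "D" ([k1, k2, p1, p2, k3] as OpenCV has them; the pictures are not rectified), "xyz" and "orientation" of the camera in the world. Camera axes: x right, y down, z forward; pixel columns grow to the right and rows downward; lengths in m; the calibration is good to about 2 mm. A picture is of the moment at which its call begins.
- job_done(): hands the job in, once; it reports no verdict.
Trained networks look in the newest picture that a camera, given by its name, has taken for a name from the list of things; names that differ only in an ending like _2 or _b are one class to them, and where a whole thing is asked for, a point or a joint stands for the part that bears it (a point fixed in the world has none). Each returns a list of dicts, best first, with "score" (0 to 1); they miss things now and then, are a little off and sometimes report something else, mostly with a low value. They report only what shows in the picture. A call takes as long as a camera call. They do not tell look-alikes from the thing itself.
- find_in(camera, thing): "bbox" ([left, top, right, bottom] in pixels, round what is visible of it).
- masks_of(camera, thing): "region" (400x640 bool, what is visible of it) and "bbox" ([left, top, right, bottom] in pixels, round what is visible of it).
- spot_point(camera, thing): "pixel" ([column, row] in pixels: a listed point, or the origin of a listed thing).
The state is a dict: "clock": time; "joint_positions": joint angles; "qd": joint speeds; "effort": joint torques, N m; "position": TCP position; "ee_rot": TCP orientation; "wrist_force": force on the tool from outside, world axes, zero at the start; "moment": the same for the moment, N m; "grip_width": finger opening in m.
Only numpy, scipy, OpenCV 4.12 (cv2) and the standard library are available. Lean on these libraries where they do the work, as an engineer would, in place of code of your own. Each camera call takes 0.05 s, during which the arm holds its last target.

TASK

The casting table must be level before the next mould is poured on it: set the round bubble level down gently in the middle of the table's top plate, then turn the two hand screws until the bubble stands still inside the level's black ring. Leave the level standing there, let go of everything, and leave all other things on the bench where they are.

Things in the scene. Friction and masses are not known exactly. Their poses are not given: they have to be found in the camera images.
- level_mid (a point): the round bubble level, a loose aluminium disc 60 mm in diameter and 28 mm high, about 0.24 kg, with a yellow-green vial in its top face; it stands upright somewhere on the bench. The point is its centre, half-way up (14 mm over its underside), z up
- ring (a point): centre of the black ring (21 mm across) on the level's top face, 24 mm over the level's underside, on the level's axis; moves with the level
- bubble (a point): centre of the pale bubble (12 mm across) in the level's vial. It floats to the higher side: 1.1 mm away from the ring's centre for each milliradian of slope, up to 14 mm along each of the level's axes (the vial's wall); it takes about 2 s to come to rest. It is inside the ring when its centre is less than 4.5 mm from the ring's centre
- table_base: the levelling (casting) table's steel base plate, 270 x 200 x 12 mm, fixed to the bench; origin at the centre of its underside, x towards the ball foot, y towards the left screw. In these axes the screws stand at x -80, y +110 mm (left) and x -80, y -110 mm (right); the top plate rests on a fixed ball at x +80, y 0 and on the two screws. Only the screws tilt it
- plate_mid (a point): middle of the top face of the top plate, an aluminium plate 280 mm long (y) by 220 mm (x), 15 mm thick, parallel to the base when level; about 55 mm over the bench. The middle is marked by a scribed cross and circle. z is the plate's normal, x points to the ball foot's side, y to the left screw's side. The plate hardly yields under the level's weight
- left_screw_knob (a point): centre of the left hand screw's knurled steel knob, 40 mm diameter, 24 mm high, axis upright, 72 mm over the bench; its flanks are free from 60 to 84 mm over the bench. Clockwise from above raises its corner of the plate 4 mm a full turn, counter-clockwise lowers it; the knob does not rise. Grip it at any angle; about 0.1 N m; stays where left. Starts at most 2.6 rad from its level setting
- right_screw_knob (a point): the same for the right hand screw: same size, thread and sense of turning
- tin_mid (a point): bystander: a closed metal tin, 64 mm in diameter, 42 mm high, plain lid and no vial; the point is its centre, half-way up. Leave it
- post_mid (a point): bystander: a square white kiln post, 38 by 38 by 64 mm, standing; the point is its centre. Leave it
- flat_bottle: bystander: slumped flat green glass bottle, 82 x 240 x 12 mm, lying at the left of the bench; origin under the middle of its belly. Leave it
- wash_jar: bystander: jar, 72 mm in diameter, 100 mm high; origin at the centre of its underside. Leave it
- brush: bystander: brush, 200 mm long, lying; leave it
Mind the look-alikes: they are no part of the job. Leave any orange, pink or red look-alike of the part that bears level_mid alone.

How it is judged:
On the way:
1. the level has been set down in the middle of the top plate (within 30 mm) and let go (horizontal distance between level_mid and plate_mid below 0.03 m and z of level_mid in the frame of plate_mid between 0.011 and 0.017 m and contact force between the fingers and level below 0.1 N), for 0.3 s.
At the end, for the whole second after the job is handed in: The level stands at rest in the middle of the top plate (axis within 30 mm of the plate's middle), the plate is level to 4.5 mrad, and the bubble's centre stays less than 4.5 mm from the ring's centre (horizontal distance between bubble and ring below 0.0045 m and angle between plate_mid's own z axis and vertical below 0.0045 rad and horizontal distance between level_mid and plate_mid below 0.03 m and z of level_mid in the frame of plate_mid between 0.011 and 0.017 m and linear speed of level below 0.02 m/s); the robot touches nothing.
It fails at once if the level is dropped (falls free from more than about 13 mm) (contact force between the fingers and level below 0.05 N and linear speed of level above 0.5 m/s).
It fails at once if a bystander is pushed more than 30 mm from its place (distance of any of tin_mid, post_mid, flat_bottle, wash_jar, brush from where it was at the start of the episode above 0.03 m).
It also fails if it takes over 72 s, if anything falls off the work surface, if the arm or the gripper's body presses on something with over 40 N, if the wrist force passes 120 N, or if a joint passes its speed limit or range.

## Working session

There is one attempt and no reset: what is moved stays moved. The work goes in short steps, Python scripts to look and compute and a tool call to move; the robot and the scene stay as the last step left them, time stands still between calls to the robot, and variables do not carry over. Pictures are saved under pics/ and viewed, and the job is handed in when it is done.

Besides the shell and the picture viewer there is one more tool, called after "Call:" as name(argument=value, ...) on one line, values as JSON. jog_arm: Moves the arm, as the interface text tells. Its arguments: {"type":"object","properties":{"motion":{"type":"array","items":{"type":"object","properties":{"dx":{"type":"number"},"dy":{"type":"number"},"dz":{"type":"number"},"rx":{"type":"number"},"ry":{"type":"number"},"rz":{"type":"number"}}}},"hand":{"type":"number"},"squeeze":{"type":"number"}},"required":["motion"]}

```bash
mkdir -p pics; ls
cat > h.py <<'E'
from workcell import *
import numpy as np, cv2
from scipy.spatial.transform import Rotation as R
def rot(o):
    o=np.array(o,float)
    return o if o.shape==(3,3) else (R.from_rotvec(o).as_matrix() if o.size==3 else R.from_quat(o).as_matrix())
def ray(s,p):
    K=np.array(s["intrinsics"]);D=np.array(s["D"])
    u=cv2.undistortPoints(np.array([[p]],float),K,D)[0,0]
    return np.array(s["xyz"]),rot(s["orientation"])@np.array([u[0],u[1],1.])
def at_z(s,p,z):
    o,d=ray(s,p); return o+d*(z-o[2])/d[2]
def at_depth(s,p):
    o,d=ray(s,p); c,r=int(round(p[0])),int(round(p[1]))
    w=s["depth"][max(r-2,0):r+3,max(c-2,0):c+3]; w=w[w>0]
    return o+d*np.median(w) if w.size else None
def save(s,n,crop=None,k=1):
    im=s["color"][...,::-1]
    if crop: im=im[crop[1]:crop[3],crop[0]:crop[2]]
    if k!=1: im=cv2.resize(im,None,fx=k,fy=k,interpolation=cv2.INTER_CUBIC)
    cv2.imwrite("pics/"+n+".png",im)
E
python3 - <<'E'
from h import *
print(get_state())
for c in ["top","side"]:
    s=snapshot(c); save(s,c+"0"); print(c,s["xyz"],s["orientation"])
    for t in ["level_mid","plate_mid","left_screw_knob","right_screw_knob","tin_mid","ring","bubble","table_base"]:
        for d in spot_point(c,t)[:4]:
            p=d["pixel"]; q=at_depth(s,p); print(c,t,np.round(p,1),round(d["score"],2),None if q is None else q.round(4))
E
```

```text
pics
{'clock': 0.0, 'joint_positions': array([ 9.81468802e-01,  2.07380470e-01,  1.54291075e+00, -2.47898398e-05,
        1.39346572e+00, -1.50482312e-01]), 'qd': array([ 0.00107292, -0.00127823,  0.00101925,  0.00146229,  0.0001016 ,
       -0.0003898 ]), 'effort': array([-7.56752215e-04, -3.70886922e+01, -2.81416172e+01,  6.97865942e-02,
        3.61169258e-02, -1.87451701e-04]), 'position': array([0.24388587, 0.51985688, 0.20433372]), 'ee_rot': array([-1.38633687, -0.87866703,  0.88190144]), 'wrist_force': array([ 0.37533931,  0.06748007, -0.91656853]), 'moment': array([-0.05691083,  0.00891415, -0.01773883]), 'grip_width': 0.09428101941453278}
top [ 0.21471537 -0.00945391  1.47221315] [-2.15847282  2.12693243 -0.1874886 ]
top level_mid [190.1 227.2] 0.88 [0.3478 0.3996 0.0242]
top level_mid [219.1 203.3] 0.86 [0.4272 0.3089 0.0237]
top level_mid [185.1 198.1] 0.82 [0.4422 0.4214 0.0253]
top level_mid [229.4 242.3] 0.54 [0.3019 0.2698 0.0235]
top plate_mid [312.1 152.1] 0.77 [0.594  0.0102 0.0551]
top left_screw_knob [277.  180.1] 0.68 [0.494  0.1175 0.0861]
top right_screw_knob [
[... 234 characters left out ...]
428 0.4231 0.0253]
top ring [188.4 226.6] 0.55 [0.3496 0.4052 0.0244]
top table_base [307.1 156.3] 0.62 [0.5793 0.026  0.0568]
side [-0.07521238  1.07253773  1.1203796 ] [-0.56890266  2.63113659 -1.19574396]
side level_mid [257.5 298.2] 0.81 [0.4363 0.4305 0.0246]
side level_mid [287.5 304.8] 0.75 [0.3437 0.4168 0.0281]
side level_mid [318.  272.5] 0.6 [0.209  0.4873 0.3205]
side level_mid [282.1 271.6] 0.53 [0.2736 0.5345 0.3442]
side ring [257.9 292.5] 0.84 [0.4454 0.4126 0.0251]
side ring [280.5 270.5] 0.66 [0.4241 0.3109 0.0242]
side ring [291.3 302.2] 0.55 [0.339  0.4024 0.0249]
side ring [323.3 268.8] 0.47 [0.1995 0.479  0.3289]
side table_base [279.2 202.6] 0.81 [0.2531 0.5512 0.5697]
```

Run:
```python
from h import *
im=cv2.imread("pics/top0.png"); cv2.imwrite("pics/topcrop.png",cv2.resize(im[170:280,150:290],None,fx=5,fy=5,interpolation=cv2.INTER_CUBIC))
```

```text
(no output)
```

View pics/top0.png

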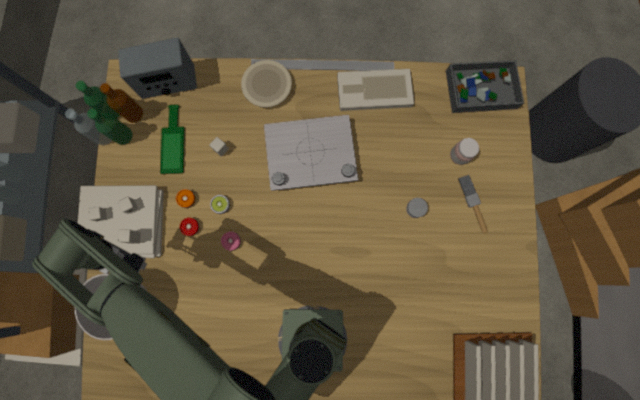

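View pics/topcrop.png

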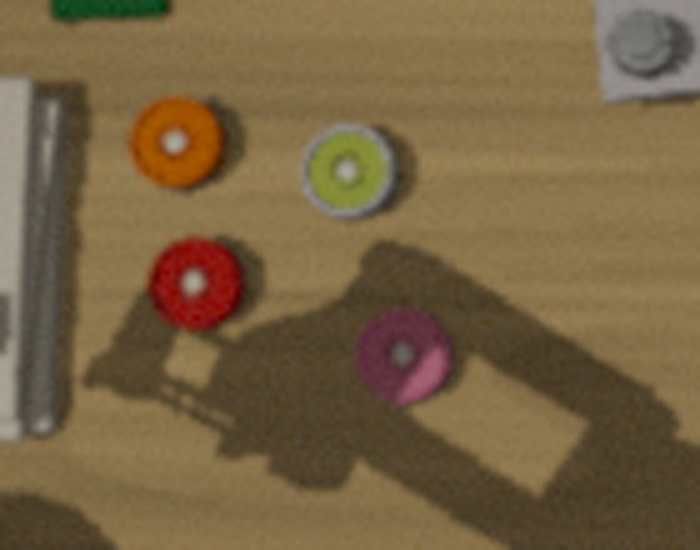

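View pics/side0.png

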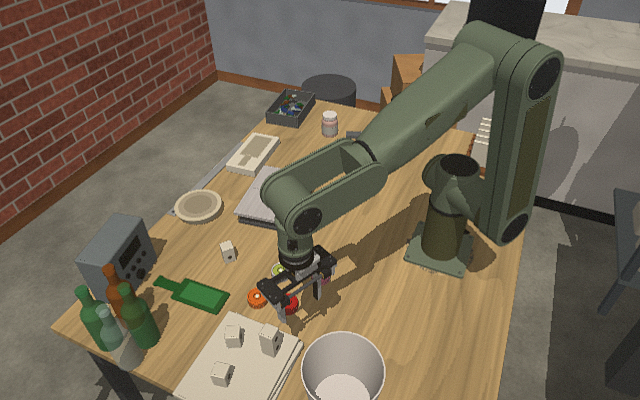

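The round candidates are orange (186,198), red (190,227), pink (231,241) and yellow-green with an aluminium rim (219,203). Only the yellow-green one matches the description, and the enlarged crop confirms it. Next I'll refine the positions.

Run:
```python
from h import *
s=snapshot("top")
for t,z in [("level_mid",.028),("left_screw_knob",.084),("right_screw_knob",.084),("plate_mid",.055),("tin_mid",.042),("post_mid",.064)]:
    for m in masks_of("top",t)[:5]:
        r,c=np.nonzero(m["region"]); p=[c.mean(),r.mean()]
        print(t,round(m["score"],2),np.round(m["bbox"],1),np.round(p,1),at_z(s,p,z).round(4),len(r))
    for d in spot_point("top",t): print("  pt",np.round(d["pixel"],1),round(d["score"],2),at_z(s,d["pixel"],z).round(4))
save(s,"plate",(255,105,370,200),6)
st=get_state(); print(rot(st["ee_rot"]).round(3))
w=snapshot("wrist"); save(w,"wrist0"); print(w["xyz"],rot(w["orientation"]).round(3),w["intrinsics"])
```

```text
level_mid 0.86 [175.3 189.6 195.1 207.7] [185.1 198.2] [0.4413 0.4207 0.028 ] 316
level_mid 0.79 [211.6 192.5 231.5 212.1] [219.7 203.6] [0.4257 0.306  0.028 ] 282
level_mid 0.7 [179.9 221.1 197.5 238. ] [188.9 226.8] [0.3488 0.4024 0.028 ] 255
level_mid 0.61 [221.4 232.2 240.5 250.2] [230.3 240.5] [0.3074 0.2662 0.028 ] 271
  pt [218.6 202. ] 0.88 [0.4308 0.3098 0.028 ]
  pt [182.1 197.5] 0.61 [0.4436 0.4307 0.028 ]
  pt [232.8 241.7] 0.61 [0.3037 0.2581 0.028 ]
  pt [190.1 225.5] 0.5 [0.3529 0.3988 0.028 ]
left_screw_knob 0.66 [268.7 172.7 284.1 186.3] [278.1 178. ] [0.5013 0.1145 0.084 ] 128
  pt [275.9 180. ] 0.44 [0.4947 0.1212 0.084 ]
right_screw_knob 0.67 [341.1 163.3 353.7 180.3] [347.2 170.5] [ 0.5288 -0.1012  0.084 ] 146
  pt [346.5 168.4] 0.72 [ 0.5354 -0.099   0.084 ]
  pt [310.6 150.7] 0.36 [0.5907 0.0147 0.084 ]
plate_mid 0.82 [264.9 115.4 357.7 190.1] [309.9 150.8] [0.5981 0.0175 0.055 ] 5388
plate_mid 0.68 [449.9 137.8 477.6 165.3] [464.2 150.9] [ 0.6086 -0.4877  0.055 ] 569
  pt [308.8 151.4] 0.74 [0.5961 0.0209 0.055 ]
tin_mid 0.57 [407.5 196.7 427.8 215.5] [416.5 207.6] [ 0.4206 -0.3273  0.042 ] 341
  pt [418.6 208.7] 0.72 [ 0.417  -0.3342  0.042 ]
post_mid 0.73 [212.9 141.2 229.4 154.6] [218.7 146.3] [0.6068 0.3113 0.064 ] 196
  pt [217.  204.6] 0.33 [0.4171 0.3065 0.064 ]
[[ 0.425  0.    -0.905]
 [ 0.905  0.     0.425]
 [ 0.    -1.     0.   ]]
[0.18359973 0.55033835 0.38473096] [[ 0.426  0.88   0.21 ]
 [ 0.905 -0.413 -0.101]
 [-0.002  0.233 -0.972]] [[306.01119422   0.         323.4358619 ]
 [  0.         306.01119422 195.65493622]
 [  0.           0.           1.        ]]
```

View pics/plate.png

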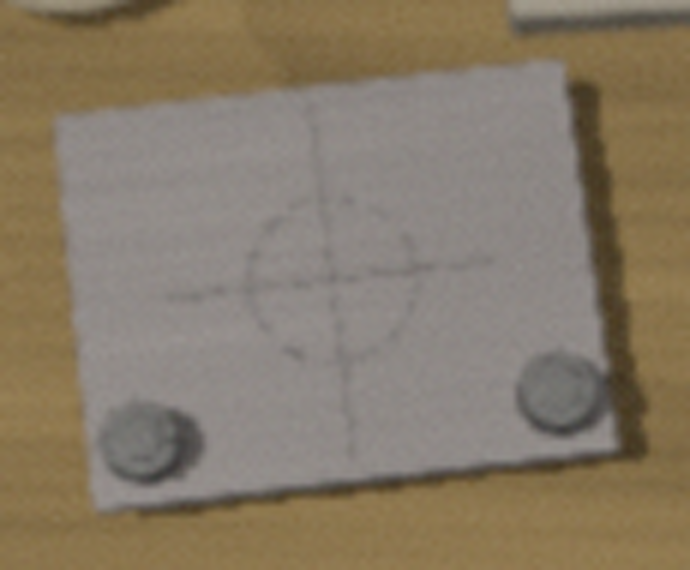

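View pics/wrist0.png

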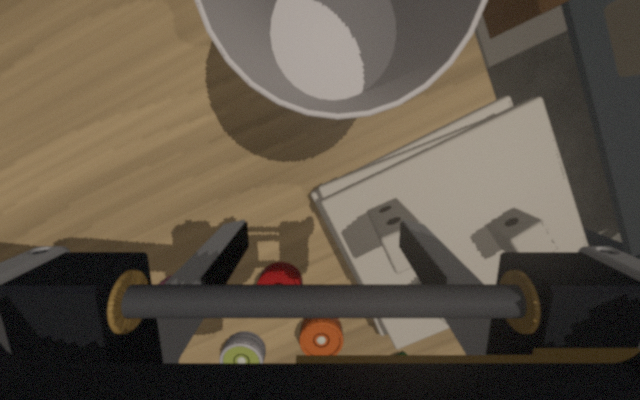

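Call:
jog_arm(motion=[{"dx":-0.0128,"dz":-0.0283},{"dx":-0.0128,"dz":-0.0283},{"dx":-0.0128,"dz":-0.0283},{"dx":-0.0128,"dz":-0.0283},{"dx":-0.0128,"dz":-0.0283},{"dx":-0.0128,"dz":-0.0283},{"dx":-0.0128,"dz":-0.0283},{"dx":-0.0128,"dz":-0.0283},{"dx":-0.0128,"dz":-0.0283},{}], hand=0.094)

```text
schema error: expected keys dx, dy, dz, rx, ry, rz
```

Call:
jog_arm(motion=[{"dx":-0.0128,"dy":0,"dz":-0.0283,"rx":0,"ry":0,"rz":0},{"dx":-0.0128,"dy":0,"dz":-0.0283,"rx":0,"ry":0,"rz":0},{"dx":-0.0128,"dy":0,"dz":-0.0283,"rx":0,"ry":0,"rz":0},{"dx":-0.0128,"dy":0,"dz":-0.0283,"rx":0,"ry":0,"rz":0},{"dx":-0.0128,"dy":0,"dz":-0.0283,"rx":0,"ry":0,"rz":0},{"dx":-0.0128,"dy":0,"dz":-0.0283,"rx":0,"ry":0,"rz":0},{"dx":-0.0128,"dy":0,"dz":-0.0283,"rx":0,"ry":0,"rz":0},{"dx":-0.0128,"dy":0,"dz":-0.0283,"rx":0,"ry":0,"rz":0},{"dx":-0.0128,"dy":0,"dz":-0.0283,"rx":0,"ry":0,"rz":0},{"dx":0,"dy":0,"dz":0,"rx":0,"ry":0,"rz":0}], hand=0.094)

```text
clock: 2.43
position: [0.4331, 0.3018, 0.2059]
ee_rot: [-1.382, -0.89, 0.883]
wrist_force: [-0.2, -0.1, -0.2]
grip_width: 0.0943
```

```bash
cat >> h.py <<'E'
def tool(d):
    st=get_state(); Rm=rot(st["ee_rot"]); return Rm.T@np.array(d)
E
python3 - <<'E'
from h import *
w=snapshot("wrist"); save(w,"wrist1")
st=get_state();print(st["joint_positions"].round(3),rot(st["ee_rot"]).round(3))
for t in ["level_mid","ring"]:
  for d in spot_point("wrist",t): print(t,np.round(d["pixel"],1),round(d["score"],2),at_z(w,d["pixel"],.024 if t=="ring" else .014).round(4))
s=snapshot("side");save(s,"side1",(180,200,380,340),4)
for d in spot_point("side","ring"): print(d["pixel"],at_z(s,d["pixel"],.024).round(4),d["score"])
print(tool([.4265-st["position"][0],.308-st["position"][1],.004-st["position"][2]]).round(4))
E
```

```text
[ 0.447  0.103  1.66   0.003  1.376 -0.695] [[ 0.417  0.002 -0.909]
 [ 0.909  0.004  0.417]
 [ 0.005 -1.     0.   ]]
level_mid [375.8  75.8] 0.94 [0.3507 0.4068 0.014 ]
level_mid [251.4  91. ] 0.88 [0.306  0.2703 0.014 ]
level_mid [417.4 146.7] 0.65 [0.4457 0.4217 0.014 ]
level_mid [325.5 169.9] 0.55 [0.425  0.3097 0.014 ]
ring [327.9 170.7] 0.87 [0.4257 0.3124 0.024 ]
ring [374.2  74.7] 0.68 [0.3494 0.4036 0.024 ]
ring [245.1  89.2] 0.61 [0.3031 0.2664 0.024 ]
[256.5, 295.4] [0.4444 0.4227 0.024 ] 0.79
[322.7, 270.7] [0.304 0.258 0.024] 0.78
[288.9, 301.5] [0.3469 0.4026 0.024 ] 0.6
[284.1, 270.0] [0.4149 0.3044 0.024 ] 0.54
[0.0011 0.2019 0.0062]
```

View pics/wrist1.png

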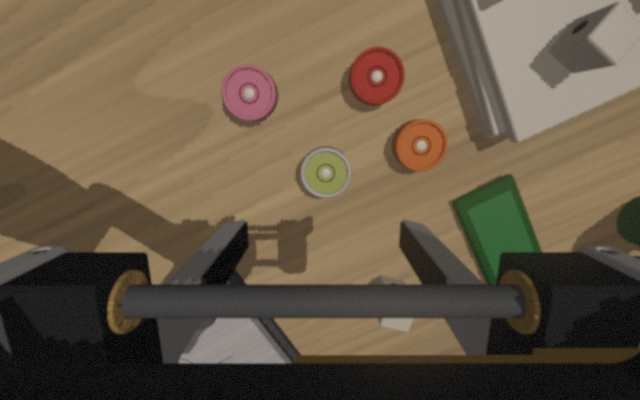

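View pics/side1.png

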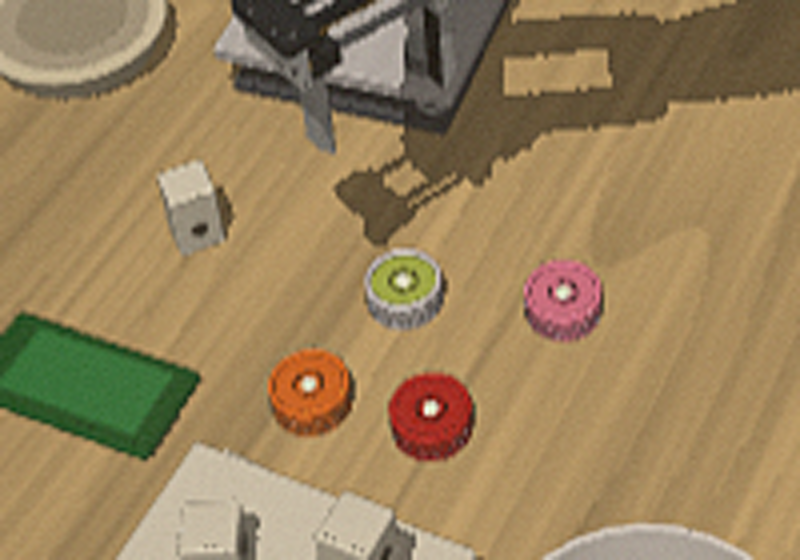

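Call:
jog_arm(motion=[{"dx":0.0005,"dy":0.035,"dz":0.0012,"rx":0,"ry":0,"rz":0},{"dx":0.0005,"dy":0.035,"dz":0.0012,"rx":0,"ry":0,"rz":0},{"dx":0.0005,"dy":0.035,"dz":0.0012,"rx":0,"ry":0,"rz":0},{"dx":0.0005,"dy":0.035,"dz":0.0012,"rx":0,"ry":0,"rz":0},{"dx":0.0005,"dy":0.03,"dz":0.0012,"rx":0,"ry":0,"rz":0},{"dx":0,"dy":0.01,"dz":0.001,"rx":0,"ry":0,"rz":0},{"dx":0,"dy":0,"dz":0,"rx":0,"ry":0,"rz":0}], hand=0.094)

```text
clock: 3.27
position: [0.4222, 0.3244, 0.0247]
ee_rot: [-1.371, -0.917, 0.89]
wrist_force: [-0.1, -0.6, 0.1]
grip_width: 0.0938
```

```bash
cat >> h.py <<'E'
def go(p,yaw=None):
    """tool-frame shift to world TCP p, and rotvec to upright with tool x at world yaw (default keep)"""
    st=get_state(); Rm=rot(st["ee_rot"])
    if yaw is None: yaw=np.arctan2(Rm[1,0],Rm[0,0])
    c,s=np.cos(yaw),np.sin(yaw); T=np.array([[c,0,-s],[s,0,c],[0,-1,0]])
    print("clock",round(float(st["clock"]),2),"pos",st["position"].round(4),"j",st["joint_positions"].round(2),"yaw",round(float(yaw),3),"F",st["wrist_force"].round(1))
    print("shift",(Rm.T@(np.array(p)-st["position"])).round(4),"rot",R.from_matrix(Rm.T@T).as_rotvec().round(4))
E
python3 -c "
from h import *
go([.4265,.309,.02])"
```

```text
clock 3.27 pos [0.4222 0.3244 0.0247] j [ 0.49  0.33  1.8   0.01  0.99 -0.68] yaw 1.163 F [-0.1 -0.6  0.1]
shift [-0.0125  0.0046 -0.01  ] rot [ 0.0056 -0.      0.0161]
```

Call:
jog_arm(motion=[{"dx":-0.0125,"dy":0,"dz":-0.01,"rx":0.0056,"ry":0,"rz":0.016},{"dx":0,"dy":0,"dz":0,"rx":0,"ry":0,"rz":0}])

```text
clock: 3.43
position: [0.4257, 0.3097, 0.0256]
ee_rot: [-1.374, -0.906, 0.909]
wrist_force: [-0.3, -1.0, -0.3]
grip_width: 0.0943
```

```bash
python3 -c "
from h import *
go([.4265,.309,.004])"
```

```text
clock 3.43 pos [0.4257 0.3097 0.0256] j [ 0.46  0.33  1.8  -0.    1.01 -0.7 ] yaw 1.168 F [-0.3 -1.  -0.3]
shift [-0.0003  0.0216 -0.001 ] rot [-0.0004 -0.     -0.0016]
```

Call:
jog_arm(motion=[{"dx":0,"dy":0.011,"dz":-0.001,"rx":0,"ry":0,"rz":0},{"dx":0,"dy":0.008,"dz":0,"rx":0,"ry":0,"rz":0},{"dx":0,"dy":0.002,"dz":0,"rx":0,"ry":0,"rz":0}])

```text
clock: 3.68
position: [0.4324, 0.3111, 0.009]
ee_rot: [-1.376, -0.915, 0.898]
wrist_force: [-0.1, 0.6, 0.0]
grip_width: 0.0941
```

Call:
jog_arm(motion=[{"dx":0,"dy":0,"dz":0,"rx":0,"ry":0,"rz":0},{"dx":0,"dy":0,"dz":0,"rx":0,"ry":0,"rz":0},{"dx":0,"dy":0,"dz":0,"rx":0,"ry":0,"rz":0},{"dx":0,"dy":0,"dz":0,"rx":0,"ry":0,"rz":0},{"dx":0,"dy":0,"dz":0,"rx":0,"ry":0,"rz":0},{"dx":0,"dy":0,"dz":0,"rx":0,"ry":0,"rz":0}], hand=0.05, squeeze=20)

```text
clock: 4.18
position: [0.4336, 0.311, 0.0101]
ee_rot: [-1.377, -0.916, 0.896]
wrist_force: [0.2, 0.1, -0.6]
grip_width: 0.0596
```

```bash
python3 -c "
from h import *
go([.4265,.309,.004],1.12)"
```

```text
clock 4.18 pos [0.4336 0.311  0.0101] j [ 0.46  0.36  1.8  -0.    0.97 -0.7 ] yaw 1.12 F [ 0.2  0.1 -0.6]
shift [-0.0047  0.006   0.0058] rot [0.0087 0.0456 0.0092]
```

Call:
jog_arm(motion=[{"dx":0,"dy":0,"dz":0,"rx":0,"ry":0,"rz":0},{"dx":0,"dy":0,"dz":0,"rx":0,"ry":0,"rz":0},{"dx":-0.002,"dy":0.005,"dz":0.006,"rx":0.009,"ry":0,"rz":0.009},{"dx":0,"dy":0.001,"dz":0,"rx":0,"ry":0,"rz":0},{"dx":0,"dy":0,"dz":0,"rx":0,"ry":0,"rz":0}], hand=0.08)

```text
clock: 4.6
position: [0.4273, 0.3123, 0.004]
ee_rot: [-1.373, -0.906, 0.905]
wrist_force: [-0.0, -1.6, 0.3]
grip_width: 0.0801
```

```bash
python3 -c "
from h import *
go([.4265,.309,.004])"
```

```text
clock 4.6 pos [0.4273 0.3123 0.004 ] j [ 0.47  0.37  1.81  0.    0.97 -0.7 ] yaw 1.166 F [-0.  -1.6  0.3]
shift [-0.0033  0.     -0.0006] rot [-0.0001  0.      0.0009]
```

Call:
jog_arm(motion=[{"dx":0,"dy":0,"dz":0,"rx":0,"ry":0,"rz":0},{"dx":0,"dy":0,"dz":0,"rx":0,"ry":0,"rz":0},{"dx":0,"dy":0,"dz":0,"rx":0,"ry":0,"rz":0},{"dx":0,"dy":0,"dz":0,"rx":0,"ry":0,"rz":0},{"dx":0,"dy":0,"dz":0,"rx":0,"ry":0,"rz":0}], hand=0.05, squeeze=25)

```text
clock: 5.02
position: [0.4269, 0.3125, 0.0036]
ee_rot: [-1.373, -0.906, 0.906]
wrist_force: [-0.4, -0.2, -0.3]
grip_width: 0.0598
```

Call:
jog_arm(motion=[{"dx":0,"dy":-0.01,"dz":0,"rx":0,"ry":0,"rz":0},{"dx":0,"dy":-0.03,"dz":0,"rx":0,"ry":0,"rz":0},{"dx":0,"dy":-0.035,"dz":0,"rx":0,"ry":0,"rz":0},{"dx":0,"dy":-0.035,"dz":0,"rx":0,"ry":0,"rz":0},{"dx":0,"dy":-0.02,"dz":0,"rx":0,"ry":0,"rz":0},{"dx":0,"dy":0,"dz":0,"rx":0,"ry":0,"rz":0},{"dx":0,"dy":0,"dz":0,"rx":0,"ry":0,"rz":0}])

```text
clock: 5.6
position: [0.4229, 0.3099, 0.1376]
ee_rot: [-1.372, -0.897, 0.914]
wrist_force: [-0.7, 0.0, -2.8]
grip_width: 0.0597
```

```bash
python3 -c "
from h import *
s=snapshot('top')
for n,p,z in [('mid',(310.3,151.2),.055),('L',(278.4,177.6),.084),('R',(348.2,169.7),.084)]: print(n,at_z(s,p,z).round(4))
for d in spot_point('top','plate_mid'): print(d['pixel'],at_z(s,d['pixel'],.055))
save(s,'top2')
go([.593,.018,.15])
go([.593,.018,.15],0.9)
w=snapshot('wrist');save(w,'wrist2')"
```

```text
mid [0.5969 0.0161 0.055 ]
L [0.5024 0.1136 0.084 ]
R [ 0.5313 -0.1043  0.084 ]
[311.7, 149.9] [0.60129641 0.01166279 0.055     ]
clock 5.7 pos [0.4223 0.3096 0.1363] j [ 0.47  0.18  1.73  0.    1.25 -0.7 ] yaw 1.165 F [ 0.2 -0.4 -3.2]
shift [-0.2007 -0.0142 -0.2718] rot [-0.0089 -0.     -0.0098]
clock 5.7 pos [0.4223 0.3096 0.1363] j [ 0.47  0.18  1.73  0.    1.25 -0.7 ] yaw 0.9 F [ 0.2 -0.4 -3.2]
shift [-0.2007 -0.0142 -0.2718] rot [-0.0076  0.2654 -0.0109]
```

View pics/wrist2.png

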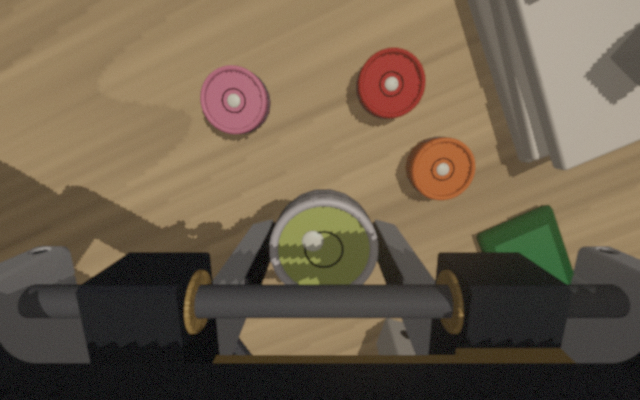

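View pics/top2.png

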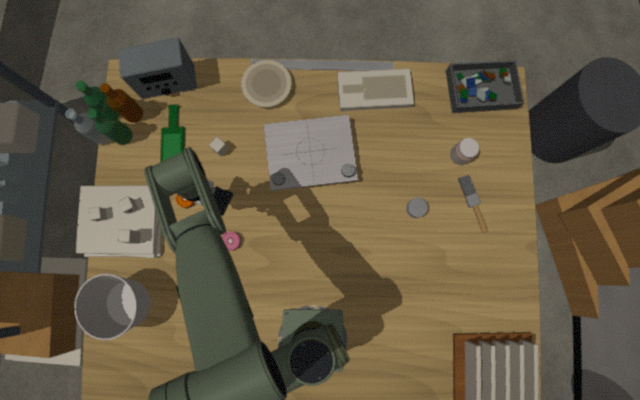

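Call:
jog_arm(motion=[{"dx":-0.01,"dy":-0.001,"dz":-0.0135,"rx":-0.009,"ry":0,"rz":-0.01},{"dx":-0.0195,"dy":-0.001,"dz":-0.0265,"rx":0,"ry":0,"rz":0},{"dx":-0.0195,"dy":-0.001,"dz":-0.0265,"rx":0,"ry":0,"rz":0},{"dx":-0.0195,"dy":-0.001,"dz":-0.0265,"rx":0,"ry":0,"rz":0},{"dx":-0.0195,"dy":-0.001,"dz":-0.0265,"rx":0,"ry":0,"rz":0},{"dx":-0.0195,"dy":-0.001,"dz":-0.0265,"rx":0,"ry":0,"rz":0},{"dx":-0.0195,"dy":-0.001,"dz":-0.0265,"rx":0,"ry":0,"rz":0},{"dx":-0.0195,"dy":0,"dz":-0.0265,"rx":0,"ry":0,"rz":0},{"dx":-0.0195,"dy":0,"dz":-0.0265,"rx":0,"ry":0,"rz":0},{"dx":-0.0195,"dy":0,"dz":-0.0265,"rx":0,"ry":0,"rz":0},{"dx":-0.01,"dy":0,"dz":-0.0135,"rx":0,"ry":0,"rz":0},{"dx":0,"dy":0,"dz":0,"rx":0,"ry":0,"rz":0}])

```text
clock: 6.75
position: [0.5757, 0.0108, 0.1093]
ee_rot: [-1.346, -0.867, 0.946]
wrist_force: [-0.2, 0.5, -2.5]
grip_width: 0.0593
```

```bash
python3 -c "
from h import *
go([.5965,.0155,.08])
w=snapshot('wrist');save(w,'wrist3')"
```

```text
clock 6.75 pos [0.5757 0.0108 0.1093] j [-0.12  0.34  1.58 -0.01  1.27 -1.29] yaw 1.172 F [-0.2  0.5 -2.5]
shift [ 0.0132  0.0282 -0.0187] rot [-0.0475 -0.0006 -0.0262]
```

View pics/wrist3.png

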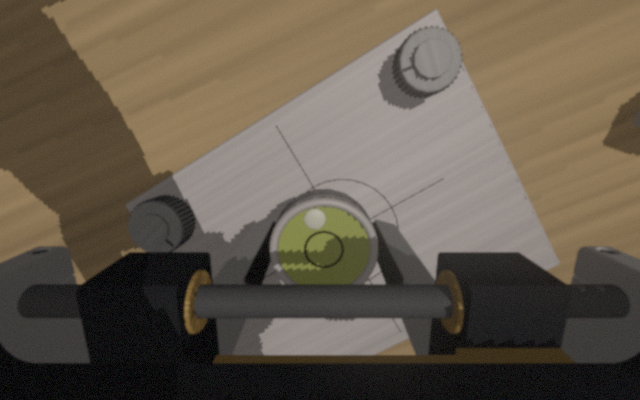

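Call:
jog_arm(motion=[{"dx":0.0066,"dy":0.01,"dz":-0.0095,"rx":-0.024,"ry":0,"rz":-0.013},{"dx":0.0066,"dy":0.01,"dz":-0.0095,"rx":-0.024,"ry":0,"rz":-0.013},{"dx":0,"dy":0,"dz":0,"rx":0,"ry":0,"rz":0}])

```text
clock: 7.05
position: [0.592, 0.0194, 0.0823]
ee_rot: [-1.363, -0.904, 0.914]
wrist_force: [-0.2, 0.9, -2.3]
grip_width: 0.0598
```

```bash
python3 -c "
from h import *
go([.5965,.0155,.064])"
```

```text
clock 7.05 pos [0.592  0.0194 0.0823] j [-0.11  0.37  1.6   0.    1.18 -1.29] yaw 1.171 F [-0.2  0.9 -2.3]
shift [-0.0018  0.0182 -0.0059] rot [-0.0108 -0.     -0.0002]
```

Call:
jog_arm(motion=[{"dx":-0.001,"dy":0.009,"dz":-0.004,"rx":-0.01,"ry":0,"rz":0},{"dx":0,"dy":0.008,"dz":-0.001,"rx":0,"ry":0,"rz":0},{"dx":0,"dy":0,"dz":0,"rx":0,"ry":0,"rz":0}])

```text
clock: 7.3
position: [0.5908, 0.0206, 0.0617]
ee_rot: [-1.363, -0.905, 0.919]
wrist_force: [-0.3, 0.7, -1.7]
grip_width: 0.0596
```

```bash
python3 -c "
from h import *
go([.5965,.0155,.059])"
```

```text
clock 7.3 pos [0.5908 0.0206 0.0617] j [-0.11  0.4   1.61  0.    1.14 -1.29] yaw 1.175 F [-0.3  0.7 -1.7]
shift [-0.0025  0.0026 -0.0072] rot [-0.0109 -0.     -0.0024]
```

Call:
jog_arm(motion=[{"dx":-0.002,"dy":0,"dz":-0.007,"rx":-0.011,"ry":0,"rz":-0.002},{"dx":0,"dy":0.001,"dz":0,"rx":0,"ry":0,"rz":0},{"dx":0,"dy":0.001,"dz":0,"rx":0,"ry":0,"rz":0}])

```text
clock: 7.55
position: [0.5951, 0.0176, 0.0592]
ee_rot: [-1.368, -0.913, 0.916]
wrist_force: [-0.1, 1.0, -1.9]
grip_width: 0.0593
```

```bash
python3 -c "
from h import *
go([.5965,.0155,.059])"
```

```text
clock 7.55 pos [0.5951 0.0176 0.0592] j [-0.12  0.41  1.61 -0.    1.13 -1.29] yaw 1.178 F [-0.1  1.  -1.9]
shift [-0.0014  0.0002 -0.002 ] rot [-0.0025 -0.     -0.001 ]
```

Call:
jog_arm(motion=[{"dx":0,"dy":0.0015,"dz":0,"rx":0,"ry":0,"rz":0},{"dx":0,"dy":0.001,"dz":0,"rx":0,"ry":0,"rz":0}])

```text
clock: 7.72
position: [0.5959, 0.0174, 0.059]
ee_rot: [-1.369, -0.914, 0.916]
wrist_force: [-1.5, -1.0, 0.7]
grip_width: 0.0595
```

Call:
jog_arm(motion=[{"dx":0,"dy":0.0005,"dz":0,"rx":0,"ry":0,"rz":0},{"dx":0,"dy":0,"dz":0,"rx":0,"ry":0,"rz":0},{"dx":0,"dy":0,"dz":0,"rx":0,"ry":0,"rz":0},{"dx":0,"dy":0,"dz":0,"rx":0,"ry":0,"rz":0}], hand=0.09)

```text
clock: 8.05
position: [0.5986, 0.017, 0.0609]
ee_rot: [-1.374, -0.918, 0.912]
wrist_force: [-0.9, -0.4, 0.2]
grip_width: 0.0828
```

Call:
jog_arm(motion=[{"dx":0,"dy":-0.01,"dz":0,"rx":0,"ry":0,"rz":0},{"dx":0,"dy":-0.02,"dz":0,"rx":0,"ry":0,"rz":0},{"dx":0,"dy":-0.02,"dz":0,"rx":0,"ry":0,"rz":0},{"dx":0,"dy":-0.01,"dz":0,"rx":0,"ry":0,"rz":0},{"dx":0,"dy":0,"dz":0,"rx":0,"ry":0,"rz":0}])

```text
clock: 8.47
position: [0.598, 0.017, 0.1244]
ee_rot: [-1.373, -0.917, 0.912]
wrist_force: [-0.0, -0.4, 0.3]
grip_width: 0.0898
```

```bash
python3 -c "
from h import *
w=snapshot('wrist');save(w,'wrist4'); print(w['xyz'])
for t in ['ring','bubble','left_screw_knob','right_screw_knob']:
  for d in spot_point('wrist',t)[:2]: print(t,np.round(d['pixel'],1),round(d['score'],2),at_z(w,d['pixel'],.079 if t in('ring','bubble') else .072).round(4))
go([.502,.1136,.13])"
```

```text
[0.53537763 0.04416267 0.30339277]
ring [321.5 210.8] 0.76 [0.5962 0.017  0.079 ]
bubble [326.4 202.1] 0.63 [0.5913 0.0231 0.079 ]
left_screw_knob [397.5  38.5] 0.78 [0.5037 0.1126 0.072 ]
left_screw_knob [324.5 210.9] 0.59 [0.5991 0.0183 0.072 ]
clock 8.72 pos [0.5949 0.0173 0.1199] j [-0.12  0.33  1.57 -0.    1.24 -1.29] yaw 1.177 F [ 0.7 -0.2 -0.2]
shift [ 0.0532 -0.0097  0.1228] rot [-0.0038 -0.     -0.0013]
```

View pics/wrist4.png

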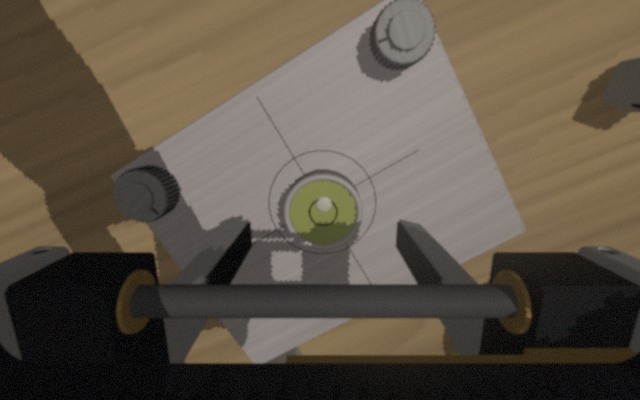

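Call:
jog_arm(motion=[{"dx":0,"dy":0,"dz":0,"rx":0,"ry":0,"rz":0},{"dx":0,"dy":0,"dz":0,"rx":0,"ry":0,"rz":0},{"dx":0,"dy":0,"dz":0,"rx":0,"ry":0,"rz":0},{"dx":0,"dy":0,"dz":0,"rx":0,"ry":0,"rz":0},{"dx":0,"dy":0,"dz":0,"rx":0,"ry":0,"rz":0},{"dx":0,"dy":0,"dz":0,"rx":0,"ry":0,"rz":0},{"dx":0,"dy":0,"dz":0,"rx":0,"ry":0,"rz":0},{"dx":0,"dy":0,"dz":0,"rx":0,"ry":0,"rz":0},{"dx":0,"dy":0,"dz":0,"rx":0,"ry":0,"rz":0},{"dx":0,"dy":0,"dz":0,"rx":0,"ry":0,"rz":0},{"dx":0,"dy":0,"dz":0,"rx":0,"ry":0,"rz":0},{"dx":0,"dy":0,"dz":0,"rx":0,"ry":0,"rz":0}])

```text
clock: 9.72
position: [0.592, 0.0176, 0.1153]
ee_rot: [-1.362, -0.906, 0.921]
wrist_force: [-0.7, 0.5, -0.3]
grip_width: 0.0901
```

```bash
cat >> h.py <<'E'
def bub(s,zr=.079,name=None,thr=150):
    """vial mask (yellow-green), bubble (pale) and ring from colour; world offset bubble-ring"""
    im=s["color"]; hsv=cv2.cvtColor(im,cv2.COLOR_RGB2HSV)
    g=cv2.inRange(hsv,(24,70,40),(45,255,255))
    # near plate centre only
    P=np.array(s["xyz"]); Rm=rot(s["orientation"])
    pc,_=cv2.projectPoints(np.array([[.5965,.0165,zr]]),cv2.Rodrigues(Rm.T)[0],-Rm.T@P,np.array(s["intrinsics"]),np.array(s["D"]))
    pc=pc[0,0]; yy,xx=np.mgrid[:400,:640]
    depth=(Rm.T@(np.array([.5965,.0165,zr])-P))[2]; rad=.036*s["intrinsics"][0][0]/depth
    near=np.hypot(xx-pc[0],yy-pc[1])<rad
    cs,_=cv2.findContours(((g>0)&near).astype(np.uint8),cv2.RETR_EXTERNAL,cv2.CHAIN_APPROX_NONE)
    if not cs: print("no vial"); return
    c=max(cs,key=cv2.contourArea); h=cv2.convexHull(c); e=cv2.fitEllipse(h)
    m=np.zeros((400,640),np.uint8); cv2.drawContours(m,[h],-1,255,-1)
    L=im.astype(int); sat=hsv[...,1]
    pale=(m>0)&(sat<90)&(hsv[...,2]>110)
    n,lab,stt,cen=cv2.connectedComponentsWithStats(pale.astype(np.uint8))
    if n<2: print("no bubble"); b=None
    else:
        k=1+np.argmax(stt[1:,4]); b=cen[k]
    vc=np.array(e[0]); a=at_z(s,vc,zr)
    print("proj",pc.round(1),"vial c",vc.round(1),"axes",np.round(e[1],1),"world",a.round(4))
    if b is not None:
        q=at_z(s,b,zr); d=q-a; c0,s0=np.cos(.132),np.sin(.132)
        print("bubble",b.round(1),"n",stt[k,4],"off world mm",(d[:2]*1e3).round(2),"off table x,y mm",round((d[0]*c0+d[1]*s0)*1e3,2),round((-d[0]*s0+d[1]*c0)*1e3,2))
    if name:
        r=int(rad*1.2); x0,y0=max(int(pc[0])-r,0),max(int(pc[1])-r,0)
        save(s,name,(x0,y0,int(pc[0])+r,int(pc[1])+r),max(1,500//(2*r)))
E
python3 -c "
from h import *
w=snapshot('wrist');bub(w,name='b1')
for t in ['ring','bubble']:
  for d in spot_point('wrist',t)[:2]: print(t,np.round(d['pixel'],1),round(d['score'],2))
go([.502,.1136,.13])"
```

```text
proj [323.5 223.1] vial c [325.2 223.4] axes [64.8 68.2] world [0.5972 0.0176 0.079 ]
bubble [331.  216.1] n 238 off world mm [-3.57  6.07] off table x,y mm -2.74 6.49
bubble [330.1 214. ] 0.66
clock 9.87 pos [0.592  0.0176 0.1152] j [-0.12  0.34  1.57 -0.    1.24 -1.29] yaw 1.177 F [ 0.1  0.3 -0.7]
shift [ 0.0541 -0.0136  0.1201] rot [-0.0117 -0.     -0.0036]
```

View pics/b1.png

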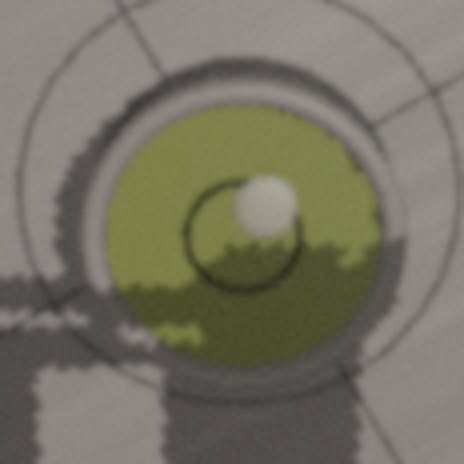

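Call:
jog_arm(motion=[{"dx":0.0134,"dy":-0.005,"dz":0.03,"rx":-0.004,"ry":0,"rz":-0.001},{"dx":0.0134,"dy":-0.005,"dz":0.03,"rx":-0.003,"ry":0,"rz":-0.001},{"dx":0.0134,"dy":-0.003,"dz":0.03,"rx":-0.002,"ry":0,"rz":-0.001},{"dx":0.0134,"dy":-0.0005,"dz":0.03,"rx":-0.001,"ry":0,"rz":0},{"dx":0,"dy":-0.0005,"dz":0,"rx":0,"ry":0.11,"rz":0},{"dx":0,"dy":-0.0005,"dz":0,"rx":0,"ry":0.11,"rz":0},{"dx":0,"dy":-0.0005,"dz":0,"rx":0,"ry":0.11,"rz":0},{"dx":0,"dy":-0.0005,"dz":0,"rx":0,"ry":0.11,"rz":0},{"dx":0,"dy":-0.0005,"dz":0,"rx":0,"ry":0.11,"rz":0},{"dx":0,"dy":-0.0005,"dz":0,"rx":0,"ry":0.11,"rz":0},{"dx":0,"dy":-0.0005,"dz":0,"rx":0,"ry":0.11,"rz":0},{"dx":0,"dy":-0.0005,"dz":0,"rx":0,"ry":0.11,"rz":0}], hand=0.07)

```text
clock: 10.87
position: [0.4975, 0.1174, 0.1342]
ee_rot: [-1.561, -0.201, 0.2]
wrist_force: [0.9, 0.8, 0.3]
grip_width: 0.0698
```

```bash
python3 -c "
from h import *
w=snapshot('wrist');save(w,'wrist5');s=snapshot('top');save(s,'t5',(240,90,400,210),5)
bub(s)
go([.503,.113,.09])"
```

```text
proj [310.1 149.3] vial c [309.7 149.3] axes [15.  15.6] world [0.5966 0.0176 0.079 ]
bubble [309.  150.5] n 2 off world mm [-4.    2.25] off table x,y mm -3.67 2.76
clock 10.97 pos [0.4976 0.1174 0.1342] j [ 0.06  0.14  1.77  0.    1.23 -0.2 ] yaw 0.262 F [-0.3  0.2  0.2]
shift [ 0.004   0.0442 -0.0057] rot [-0.0002  0.      0.0009]
```

View pics/wrist5.png

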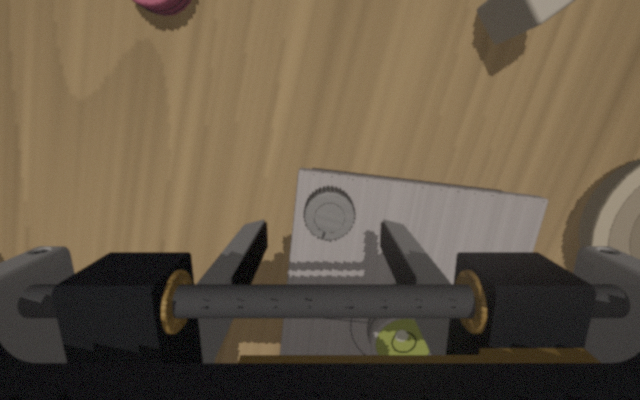

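View pics/t5.png

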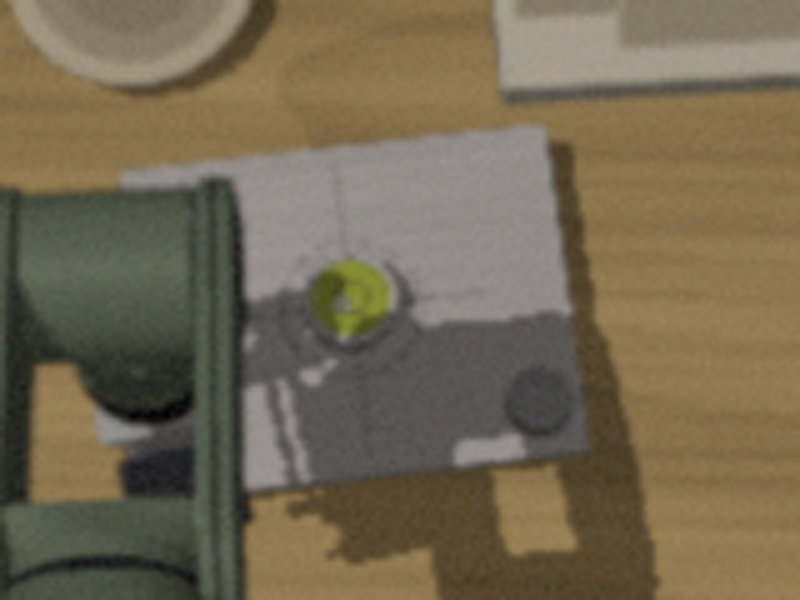

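Call:
jog_arm(motion=[{"dx":0.004,"dy":0.015,"dz":-0.0057,"rx":0,"ry":0,"rz":0},{"dx":0,"dy":0.015,"dz":0,"rx":0,"ry":0,"rz":0},{"dx":0,"dy":0,"dz":0,"rx":0,"ry":0,"rz":0}])

```text
clock: 11.22
position: [0.5046, 0.113, 0.105]
ee_rot: [-1.56, -0.217, 0.209]
wrist_force: [-0.7, 0.4, 0.4]
grip_width: 0.0701
```

```bash
python3 -c "
from h import *
w=snapshot('wrist');save(w,'wrist6')
for d in spot_point('wrist','left_screw_knob'): print(np.round(d['pixel'],1),round(d['score'],2),at_z(w,d['pixel'],.072))
for d in masks_of('wrist','left_screw_knob'): print(np.round(d['bbox'],1),round(d['score'],2))
for p in [(330,214),(330,235),(330,245)]: print(at_z(w,p,.084))
go([.503,.113,.0625])"
```

```text
[319.4 215.3] 0.89 [0.50146409 0.11478337 0.072     ]
[292.  186.9 350.2 246.4] 0.76
[0.50732201 0.12124385 0.084     ]
[0.51147686 0.10657908 0.084     ]
[0.51350605 0.09941707 0.084     ]
clock 11.37 pos [0.5068 0.1133 0.1079] j [ 0.05  0.19  1.78  0.    1.16 -0.22] yaw 0.27 F [0.1 0.3 0.5]
shift [-0.0041  0.0453  0.0008] rot [ 0.0018 -0.      0.0098]
```

View pics/wrist6.png

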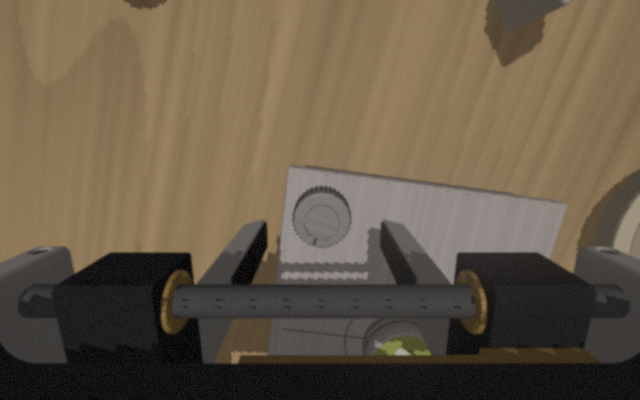

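Call:
jog_arm(motion=[{"dx":-0.0045,"dy":0.018,"dz":0.001,"rx":0.001,"ry":0,"rz":0.005},{"dx":0,"dy":0.018,"dz":0,"rx":0,"ry":0,"rz":0},{"dx":0,"dy":0.005,"dz":0,"rx":0,"ry":0,"rz":0},{"dx":0,"dy":0,"dz":0,"rx":0,"ry":0,"rz":0}])

```text
clock: 11.7
position: [0.5069, 0.1136, 0.071]
ee_rot: [-1.561, -0.227, 0.204]
wrist_force: [-0.0, 0.1, 0.0]
grip_width: 0.0706
```

```bash
python3 -c "
from h import *
w=snapshot('wrist');save(w,'wrist7',(160,130,480,330),2)
go([.502,.114,.0625])"
```

```text
clock 11.75 pos [0.5072 0.1136 0.0715] j [ 0.05  0.23  1.81  0.    1.08 -0.22] yaw 0.274 F [-0.7 -0.1  0.4]
shift [-0.005   0.0089  0.0018] rot [ 0.003  -0.      0.0152]
```

View pics/wrist7.png

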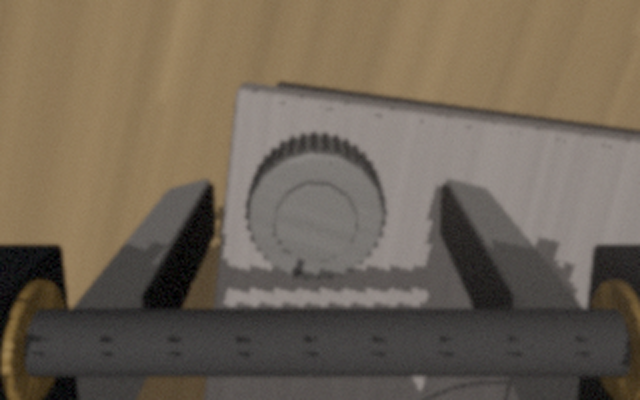

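Call:
jog_arm(motion=[{"dx":-0.0035,"dy":0.005,"dz":0.001,"rx":0.003,"ry":0,"rz":0.015},{"dx":0,"dy":0.003,"dz":0,"rx":0,"ry":0,"rz":0},{"dx":0,"dy":0.0005,"dz":0,"rx":0,"ry":0,"rz":0}])

```text
clock: 12.0
position: [0.5057, 0.1139, 0.0655]
ee_rot: [-1.56, -0.219, 0.213]
wrist_force: [-1.0, 0.3, -0.8]
grip_width: 0.0697
```

Call:
jog_arm(motion=[{"dx":0,"dy":-0.0003,"dz":0,"rx":0,"ry":0,"rz":0},{"dx":0,"dy":-0.0003,"dz":0,"rx":0,"ry":0,"rz":0},{"dx":0,"dy":-0.0003,"dz":0,"rx":0,"ry":0,"rz":0},{"dx":0,"dy":-0.0003,"dz":0,"rx":0,"ry":0,"rz":0},{"dx":0,"dy":-0.0003,"dz":0,"rx":0,"ry":0,"rz":0},{"dx":0,"dy":-0.0003,"dz":0,"rx":0,"ry":0,"rz":0}], hand=0.03, squeeze=25)

```text
clock: 12.5
position: [0.5032, 0.113, 0.0678]
ee_rot: [-1.562, -0.215, 0.219]
wrist_force: [3.4, 1.1, -4.7]
grip_width: 0.0396
```

```bash
python3 -c "
from h import *
go([.502,.114,.0625])"
```

```text
clock 12.5 pos [0.5032 0.113  0.0678] j [ 0.05  0.24  1.81 -0.    1.09 -0.22] yaw 0.276 F [ 3.4  1.1 -4.7]
shift [-0.0009  0.0053  0.0013] rot [ 0.0014  0.     -0.0023]
```

Call:
jog_arm(motion=[{"dx":0,"dy":0,"dz":0,"rx":0,"ry":-0.11,"rz":0},{"dx":0,"dy":0,"dz":0,"rx":0,"ry":-0.11,"rz":0},{"dx":0,"dy":0,"dz":0,"rx":0,"ry":-0.11,"rz":0},{"dx":0,"dy":0,"dz":0,"rx":0,"ry":-0.11,"rz":0},{"dx":0,"dy":0,"dz":0,"rx":0,"ry":-0.11,"rz":0},{"dx":0,"dy":0,"dz":0,"rx":0,"ry":-0.11,"rz":0}])

```text
clock: 13.0
position: [0.504, 0.1136, 0.0677]
ee_rot: [-1.437, -0.752, 0.751]
wrist_force: [-0.6, 0.0, -0.2]
grip_width: 0.0392
```

```bash
python3 -c "
from h import *
go([.5032,.113,.0675])"
```

```text
clock 13.0 pos [0.504  0.1136 0.0677] j [ 0.05  0.24  1.81 -0.    1.09 -0.91] yaw 0.964 F [-0.6  0.  -0.2]
shift [-0.0009  0.0002  0.0003] rot [ 0.0005  0.     -0.0001]
```

Call:
jog_arm(motion=[{"dx":0,"dy":0,"dz":0,"rx":0,"ry":-0.11,"rz":0},{"dx":0,"dy":0,"dz":0,"rx":0,"ry":-0.11,"rz":0},{"dx":0,"dy":0,"dz":0,"rx":0,"ry":-0.11,"rz":0},{"dx":0,"dy":0,"dz":0,"rx":0,"ry":-0.11,"rz":0},{"dx":0,"dy":0,"dz":0,"rx":0,"ry":-0.11,"rz":0},{"dx":0,"dy":0,"dz":0,"rx":0,"ry":-0.11,"rz":0},{"dx":0,"dy":0,"dz":0,"rx":0,"ry":-0.11,"rz":0},{"dx":0,"dy":0,"dz":0,"rx":0,"ry":-0.11,"rz":0},{"dx":0,"dy":0,"dz":0,"rx":0,"ry":-0.05,"rz":0},{"dx":0,"dy":0,"dz":0,"rx":0,"ry":0,"rz":0}])

```text
clock: 13.83
position: [0.5041, 0.1147, 0.0677]
ee_rot: [-1.01, -1.48, 1.477]
wrist_force: [-1.0, -0.0, -0.9]
grip_width: 0.0394
```

```bash
python3 -c "
from h import *
go([.5032,.113,.0675])
w=snapshot('wrist');save(w,'wrist8')"
```

```text
clock 13.83 pos [0.5041 0.1147 0.0677] j [ 0.06  0.24  1.81  0.    1.09 -1.89] yaw 1.944 F [-1.  -0.  -0.9]
shift [-0.0013  0.0002  0.0015] rot [ 0.0019 -0.      0.0002]
```

View pics/wrist8.png

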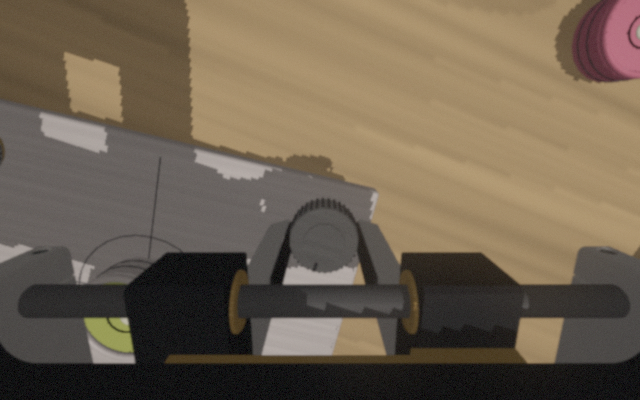

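Call:
jog_arm(motion=[{"dx":0,"dy":0,"dz":0,"rx":0,"ry":0,"rz":0},{"dx":0,"dy":0,"dz":0,"rx":0,"ry":0,"rz":0},{"dx":0,"dy":0,"dz":0,"rx":0,"ry":0,"rz":0},{"dx":0,"dy":-0.02,"dz":0,"rx":0,"ry":0,"rz":0},{"dx":0,"dy":-0.02,"dz":0,"rx":0,"ry":0,"rz":0},{"dx":0,"dy":-0.02,"dz":0,"rx":0,"ry":0,"rz":0}], hand=0.07)

```text
clock: 14.38
position: [0.5006, 0.1147, 0.1246]
ee_rot: [-1.006, -1.468, 1.474]
wrist_force: [0.2, 0.2, -0.7]
grip_width: 0.0694
```

Call:
jog_arm(motion=[{"dx":-0.0267,"dy":0,"dz":0.0068,"rx":0,"ry":0,"rz":0},{"dx":-0.0267,"dy":0,"dz":0.0068,"rx":0,"ry":0,"rz":0},{"dx":-0.0267,"dy":0,"dz":0.0068,"rx":0,"ry":0,"rz":0},{"dx":-0.0267,"dy":0,"dz":0.0068,"rx":0,"ry":0,"rz":0},{"dx":-0.0267,"dy":0,"dz":0.0068,"rx":0,"ry":0,"rz":0},{"dx":-0.0267,"dy":0,"dz":0.0068,"rx":0,"ry":0,"rz":0},{"dx":-0.0267,"dy":0,"dz":0.0068,"rx":0,"ry":0,"rz":0},{"dx":-0.0267,"dy":0,"dz":0.0068,"rx":0,"ry":0,"rz":0},{"dx":0,"dy":0,"dz":0,"rx":0,"ry":0,"rz":0}])

```text
clock: 15.13
position: [0.5351, -0.1122, 0.1335]
ee_rot: [-1.026, -1.484, 1.467]
wrist_force: [-0.7, -0.2, 0.5]
grip_width: 0.0696
```

```bash
python3 -c "
from h import *
go([.5315,-.104,.1])
w=snapshot('wrist');save(w,'wrist9')
for d in spot_point('wrist','right_screw_knob'): print(np.round(d['pixel'],1),round(d['score'],2),at_z(w,d['pixel'],.072))
"
```

```text
clock 15.13 pos [ 0.5351 -0.1122  0.1335] j [-0.37  0.21  1.7   0.01  1.22 -2.31] yaw 1.936 F [-0.7 -0.2  0.5]
shift [0.0091 0.0334 0.0009] rot [ 0.0139  0.     -0.0041]
[337.  206.7] 0.66 [ 0.53182487 -0.1011428   0.072     ]
```

View pics/wrist9.png

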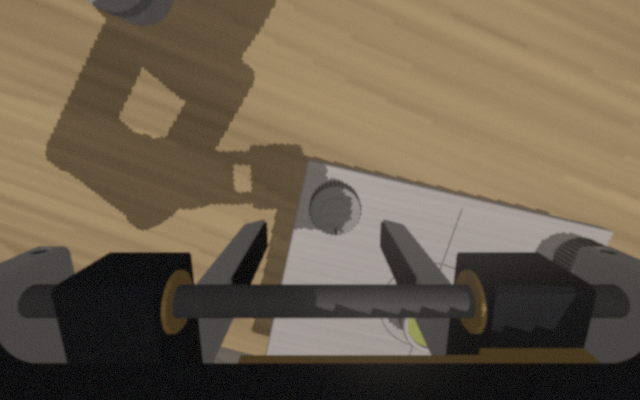

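Call:
jog_arm(motion=[{"dx":0.01,"dy":0.015,"dz":0.0005,"rx":0.013,"ry":0,"rz":-0.004},{"dx":0,"dy":0.02,"dz":0,"rx":0,"ry":0,"rz":0},{"dx":0,"dy":0.015,"dz":0,"rx":0,"ry":0,"rz":0},{"dx":0,"dy":0,"dz":0,"rx":0,"ry":0,"rz":0}])

```text
clock: 15.57
position: [0.5294, -0.0927, 0.08]
ee_rot: [-1.007, -1.478, 1.471]
wrist_force: [-0.9, 0.1, -0.2]
grip_width: 0.0698
```

```bash
python3 -c "
from h import *
go([.5316,-.103,.065])
w=snapshot('wrist');save(w,'wrist10',(160,130,480,330),2)
"
```

```text
clock 15.57 pos [ 0.5294 -0.0927  0.08  ] j [-0.34  0.27  1.75  0.01  1.13 -2.28] yaw 1.94 F [-0.9  0.1 -0.2]
shift [-0.0105  0.0149  0.0017] rot [ 0.0005 -0.      0.0057]
```

View pics/wrist10.png

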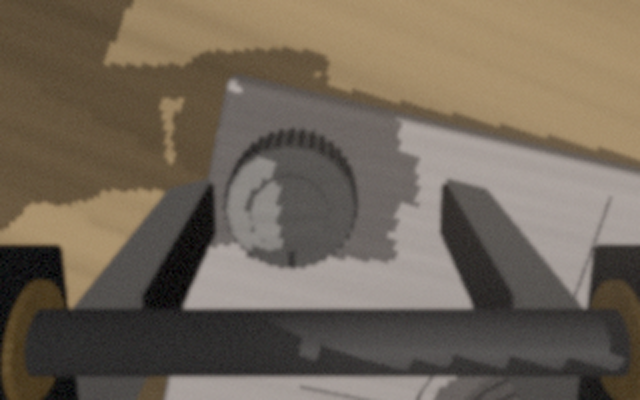

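Call:
jog_arm(motion=[{"dx":-0.0105,"dy":0,"dz":0.0015,"rx":0,"ry":0,"rz":0.005},{"dx":0,"dy":0.007,"dz":0,"rx":0,"ry":0,"rz":0},{"dx":0,"dy":0.006,"dz":0,"rx":0,"ry":0,"rz":0},{"dx":0,"dy":0,"dz":0,"rx":0,"ry":0,"rz":0}])

```text
clock: 15.95
position: [0.5336, -0.101, 0.0682]
ee_rot: [-1.012, -1.481, 1.478]
wrist_force: [0.2, 0.3, -0.3]
grip_width: 0.0699
```

```bash
python3 -c "
from h import *
go([.5316,-.103,.065])
"
```

```text
clock 15.95 pos [ 0.5336 -0.101   0.0682] j [-0.35  0.29  1.74  0.    1.1  -2.29] yaw 1.945 F [ 0.2  0.3 -0.3]
shift [-0.0011  0.0032  0.0026] rot [ 0.0029  0.     -0.0016]
```

Close on it, then turn 0.39 rad clockwise (+ry).

Call:
jog_arm(motion=[{"dx":-0.001,"dy":0.002,"dz":0.0025,"rx":0.002,"ry":0,"rz":0},{"dx":0,"dy":0,"dz":0,"rx":0,"ry":0,"rz":0},{"dx":0,"dy":0,"dz":0,"rx":0,"ry":0,"rz":0},{"dx":0,"dy":0,"dz":0,"rx":0,"ry":0,"rz":0},{"dx":0,"dy":0,"dz":0,"rx":0,"ry":0,"rz":0},{"dx":0,"dy":0,"dz":0,"rx":0,"ry":0,"rz":0}], hand=0.03)

```text
clock: 16.45
position: [0.5324, -0.1039, 0.0671]
ee_rot: [-1.014, -1.479, 1.479]
wrist_force: [0.8, -0.2, -2.7]
grip_width: 0.0394
```

```bash
python3 -c "
from h import *
go([.5316,-.103,.065])
"
```

```text
clock 16.45 pos [ 0.5324 -0.1039  0.0671] j [-0.35  0.29  1.75 -0.    1.1  -2.29] yaw 1.943 F [ 0.8 -0.2 -2.7]
shift [0.0011 0.0021 0.0004] rot [ 0.0025  0.     -0.0033]
```

Call:
jog_arm(motion=[{"dx":0,"dy":0,"dz":0,"rx":0,"ry":0.11,"rz":0},{"dx":0,"dy":0,"dz":0,"rx":0,"ry":0.11,"rz":0},{"dx":0,"dy":0,"dz":0,"rx":0,"ry":0.11,"rz":0},{"dx":0,"dy":0,"dz":0,"rx":0,"ry":0.02,"rz":0},{"dx":0,"dy":0,"dz":0,"rx":0,"ry":0,"rz":0}])

```text
clock: 16.87
position: [0.5324, -0.1037, 0.067]
ee_rot: [-1.21, -1.216, 1.214]
wrist_force: [-0.3, -0.5, 0.1]
grip_width: 0.0395
```

```bash
python3 -c "
from h import *
go([.5316,-.103,.065])
"
```

```text
clock 16.87 pos [ 0.5324 -0.1037  0.067 ] j [-0.35  0.29  1.75 -0.    1.1  -1.93] yaw 1.577 F [-0.3 -0.5  0.1]
shift [0.0007 0.002  0.0008] rot [ 0.0037  0.     -0.002 ]
```

Call:
jog_arm(motion=[{"dx":0,"dy":0,"dz":0,"rx":0,"ry":0,"rz":0},{"dx":0,"dy":0,"dz":0,"rx":0,"ry":0,"rz":0},{"dx":0,"dy":0,"dz":0,"rx":0,"ry":0,"rz":0},{"dx":0,"dy":-0.025,"dz":0,"rx":0,"ry":0,"rz":0},{"dx":0,"dy":-0.03,"dz":0,"rx":0,"ry":0,"rz":0},{"dx":0,"dy":-0.03,"dz":0,"rx":0,"ry":0,"rz":0},{"dx":0.03,"dy":0,"dz":-0.016,"rx":0,"ry":0,"rz":0},{"dx":0.03,"dy":0,"dz":-0.016,"rx":0,"ry":0,"rz":0},{"dx":0.03,"dy":0,"dz":-0.016,"rx":0,"ry":0,"rz":0},{"dx":0.03,"dy":0,"dz":-0.016,"rx":0,"ry":0,"rz":0},{"dx":0,"dy":0,"dz":0,"rx":0,"ry":0,"rz":0},{"dx":0,"dy":0,"dz":0,"rx":0,"ry":0,"rz":0}], hand=0.07)

```text
clock: 17.87
position: [0.5985, 0.0205, 0.1584]
ee_rot: [-1.212, -1.219, 1.211]
wrist_force: [0.1, -0.7, -0.2]
grip_width: 0.0697
```

Call:
jog_arm(motion=[{"dx":0,"dy":0,"dz":0,"rx":0,"ry":0,"rz":0},{"dx":0,"dy":0,"dz":0,"rx":0,"ry":0,"rz":0},{"dx":0,"dy":0,"dz":0,"rx":0,"ry":0,"rz":0},{"dx":0,"dy":0,"dz":0,"rx":0,"ry":0,"rz":0},{"dx":0,"dy":0,"dz":0,"rx":0,"ry":0,"rz":0},{"dx":0,"dy":0,"dz":0,"rx":0,"ry":0,"rz":0},{"dx":0,"dy":0,"dz":0,"rx":0,"ry":0,"rz":0},{"dx":0,"dy":0,"dz":0,"rx":0,"ry":0,"rz":0},{"dx":0,"dy":0,"dz":0,"rx":0,"ry":0,"rz":0},{"dx":0,"dy":0,"dz":0,"rx":0,"ry":0,"rz":0},{"dx":0,"dy":0,"dz":0,"rx":0,"ry":0,"rz":0},{"dx":0,"dy":0,"dz":0,"rx":0,"ry":0,"rz":0}])

```text
clock: 18.87
position: [0.5958, 0.0153, 0.1576]
ee_rot: [-1.213, -1.212, 1.209]
wrist_force: [-0.0, 0.4, -0.6]
grip_width: 0.0698
```

```bash
python3 -c "
from h import *
go([.596,.017,.125])
w=snapshot('wrist');save(w,'wrist11');bub(w,name='b2')
"
```

```text
clock 18.87 pos [0.5958 0.0153 0.1576] j [-0.12  0.29  1.54 -0.    1.31 -1.69] yaw 1.571 F [-0.   0.4 -0.6]
shift [ 0.0018  0.0326 -0.    ] rot [ 0.0044  0.     -0.0016]
proj [324.1 202.1] vial c [325.7 202.6] axes [55.4 57.7] world [0.597  0.0179 0.079 ]
bubble [326.9 201.4] n 91 off world mm [-1.1   1.09] off table x,y mm -0.95 1.23
```

View pics/wrist11.png

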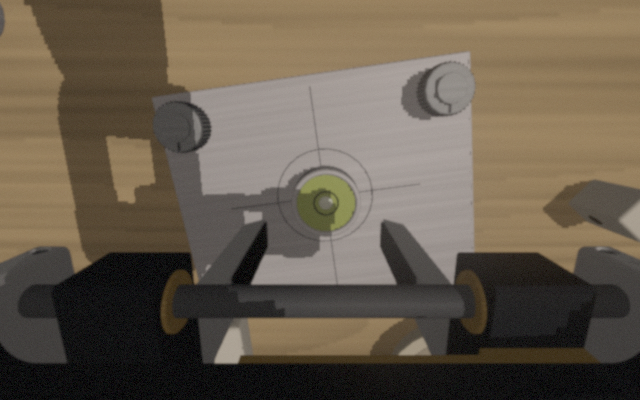

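View pics/b2.png

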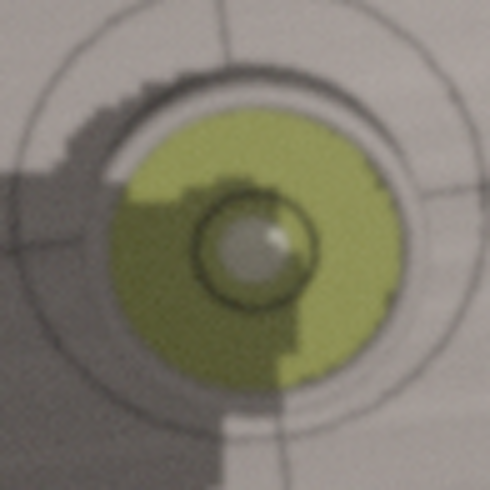

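The bubble (252,249) is less than 1 mm from the ring's centre (256,250) in the crop. I'll back off upwards and check that it stays there.

Call:
jog_arm(motion=[{"dx":0,"dy":-0.015,"dz":0,"rx":0,"ry":0,"rz":0},{"dx":0,"dy":-0.015,"dz":0,"rx":0,"ry":0,"rz":0},{"dx":0,"dy":0,"dz":0,"rx":0,"ry":0,"rz":0},{"dx":0,"dy":0,"dz":0,"rx":0,"ry":0,"rz":0},{"dx":0,"dy":0,"dz":0,"rx":0,"ry":0,"rz":0},{"dx":0,"dy":0,"dz":0,"rx":0,"ry":0,"rz":0},{"dx":0,"dy":0,"dz":0,"rx":0,"ry":0,"rz":0},{"dx":0,"dy":0,"dz":0,"rx":0,"ry":0,"rz":0},{"dx":0,"dy":0,"dz":0,"rx":0,"ry":0,"rz":0},{"dx":0,"dy":0,"dz":0,"rx":0,"ry":0,"rz":0},{"dx":0,"dy":0,"dz":0,"rx":0,"ry":0,"rz":0},{"dx":0,"dy":0,"dz":0,"rx":0,"ry":0,"rz":0}])

```text
clock: 19.92
position: [0.5927, 0.0161, 0.1828]
ee_rot: [-1.206, -1.207, 1.213]
wrist_force: [-0.1, 0.6, 0.3]
grip_width: 0.0699
```

```bash
python3 -c "
from h import *
go([.596,.017,.125])
w=snapshot('wrist');bub(w,name='b3');s=snapshot('top');save(s,'top9')
"
```

```text
clock 19.92 pos [0.5927 0.0161 0.1828] j [-0.12  0.27  1.52 -0.    1.36 -1.69] yaw 1.572 F [-0.1  0.6  0.3]
shift [ 0.0009  0.0578 -0.0035] rot [-0.0043 -0.     -0.0005]
proj [323.1 199.4] vial c [324.5 199.9] axes [51.  52.4] world [0.597  0.0178 0.079 ]
bubble [324.7 199.3] n 153 off world mm [-0.57  0.21] off table x,y mm -0.53 0.28
```

View pics/b3.png

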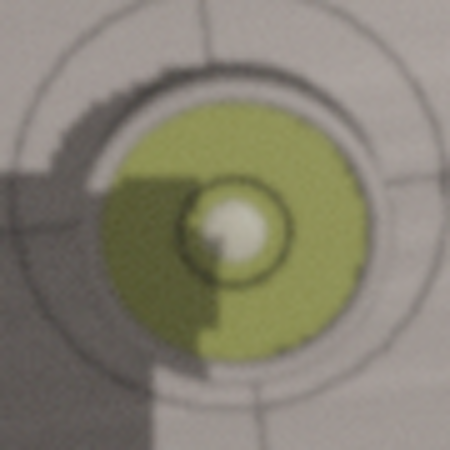

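View pics/top9.png

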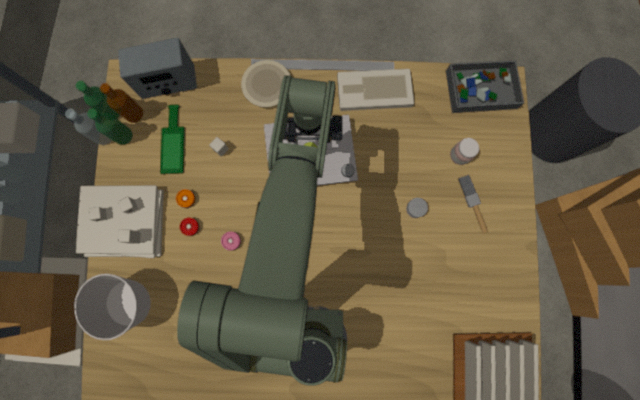

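The bubble sits still in the ring, the arm is clear and the bystanders haven't moved. I'm handing the job in.

```bash
python3 -c "
from workcell import *
print(job_done())"
```

```text
the job is handed in; nothing more can be done
None
```

The level is standing in the middle of the table's top plate with its bubble at rest inside the black ring. I handed the job in after about 20 s of the 72 s allowed; no verdict was reported.

- **Level:** I picked the yellow-green one with the aluminium rim, not the orange, red or pink look-alikes. I set it down gently and let go. Its centre measured within about 3 mm of the plate's middle.
- **Screws:** The first reading put the bubble about 7 mm off. I turned the left screw 1.67 rad counter-clockwise and the right screw 0.37 rad clockwise.
- **Bubble:** The last two wrist pictures, about 1 s apart, showed it off by at most 1.6 mm and then about 0.6 mm, against a limit of 4.5 mm. That puts the plate at about 0.5 mrad from level. The higher first figure is unreliable: a shadow lay across the vial, and by eye in that picture the bubble was less than 1 mm off.
- **Everything else:** The arm was about 10 cm clear with the gripper open. The bystanders and look-alikes looked unmoved in the last top picture; I judged this by eye and did not measure it.
- **Regrip:** My first grip on the level was a few millimetres too high, so I opened the gripper and took hold again lower before lifting.

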